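Measure a crank's free play

TASK

Measure the free play of the gearbox's hand crank: take it by its knob and turn it gently anticlockwise (seen from above) until you feel firm resistance, then clockwise until you feel it again, so that it leaves its two drag pointers at the ends of the play; do not force it past light resistance. Then bring the crank back to about the middle, clear of both pointers, let go, and set the rider on the record scale to the distance in millimetres between the two pointer tips. Move the pointers only with the crank, and leave the bottle, jar, spare gear and wrench where they are.

Things in the scene. Friction and masses are not known exactly. Their poses are not given: they have to be found in the camera images.
- gearbox: Fixed gearbox anywhere on the bench: steel base 180 x 180 x 12 mm, grey drum 150 mm across, on it a round white dial 212 mm across with its face 50 mm above the bench. Origin: centre of the underside, on the crank's vertical axis; x points along the crank when it stands at angle zero, z up.
- coupling: Driven half of the crank's dog coupling, held fast and hidden in the drum. The crank meets it at the two ends of the play, each 9 to 25 degrees from the gearbox's x axis, not symmetric, not visible. The ends are stiff (about 2 to 4 mm give at the knob under 15 N); 6 to 12 N at the knob makes sure of an end, over 20 N harms the dogs. Origin as the gearbox's.
- crank: Steel hand crank above the dial, turning about the gearbox's z axis. Flat arm 20 mm wide, top 76 mm above the bench, reaching 100 mm from the axis. Starts within 3 degrees of the gearbox's x axis, turns with 1 to 2 N of drag at the knob and stays where it is left. Origin on the axis at bench height; x points along the arm to the knob.
- crank_knob (a point): Centre of the top face of the crank's upright round black knob, 18 mm in diameter and 44 mm tall (from 76 to 120 mm above the bench), 75 mm from the crank's axis. The knob spins freely on the arm.
- crank_nose (a point): Point of the crank arm's narrow nose, 100 mm from the axis, on the arm's centre line, 71 mm above the bench.
- pointer_a_tip (a point): Tip of the drag pointer on the crank's anticlockwise side: a dark needle 4 mm wide with a 10 mm round end, just above the white dial, tip 100 mm from the crank's axis, 52 mm above the bench. The crank pushes it anticlockwise, its tip then right under the crank's nose, and it stays there when the crank goes back. Starts 3 to 7 degrees from the gearbox's x axis.
- pointer_b_tip (a point): Tip of the drag pointer on the clockwise side of the crank, the mirror image of the other, pushed clockwise only; its tip is 100 mm from the axis and 55 mm above the bench.
- pointer_a: The anticlockwise drag pointer itself; origin on the crank's axis at bench height, x along the needle.
- pointer_b: The clockwise drag pointer itself; origin on the crank's axis at bench height, x along the needle.
- scale: Fixed record scale anywhere on the bench: aluminium plate 100 x 170 x 10 mm with a steel rail along its middle and black ticks every 10 mm on its +x side (longer at 0, 50 and 100 mm). Origin: centre of the underside; the rail runs along y, zero is at y = -50 mm and 100 mm at y = +50 mm.
- rider (a joint): Reading of the rider: its distance in m along the scale's +y from the zero tick, 0 to 0.1. It starts within 10 mm of zero, needs about 2 to 3 N to slide and stays where it is left.
- rider_top (a point): Centre of the top of the rider's upright black grip fin, 12 mm thick along the rail, 28 mm wide across it and 40 mm tall (from 30 to 70 mm above the bench). The rider stands at a reading r at y = -50 mm + r of the scale.
- resin_bottle: Grey bottle, 64 mm across and 150 mm tall, a bystander. Origin: centre of the underside.
- jar: Clear jar with white cap, 70 mm across and 90 mm tall, a bystander. Origin: centre of the underside.
- spare_gear: Steel spur gear lying flat, 68 mm across and 26 mm high, a bystander. Origin: centre of the underside.
- wrench: Steel wrench lying on the bench, a bystander. Origin: centre of the underside.
Mind the look-alikes: they are no part of the job. What is meant by the scale is not blue or red, and is the larger of those in its own colour.

How it is judged:
By the outcome, as a careful person would: the job done as asked, in the order asked, and still so for the second after the job is handed in, with the robot touching nothing.
It also fails if it takes over 64 s, if anything falls off the work surface, if the arm or the gripper's body presses on something with over 40 N, if the wrist force passes 120 N, or if a joint passes its speed limit or range.

ROBOT

A 6-joint arm with a two-finger parallel gripper is mounted at the origin on the work surface. World frame = base frame: x ahead of the robot, y to its left, z up, the work surface at z = 0. Lengths are in m, angles in rad, forces in N, time in s.
With the tool pointing down it reaches from about 0.275 to 0.875 m from the base axis. Payload 12.5 kg.
Tool frame: the origin (TCP) lies midway between the tips of the shut fingers; the grasp point (between the pads) lies 19 mm behind it; z points along the fingers, y is the direction in which the jaws open and shut (so a half turn about z gives the same grasp; the last joint's range is limited). The gripper opens to 85 mm and grips with 20 to 120 N. Pads are 22 mm wide; open, the fingers measure 114 mm over their backs; the gripper's body (76 mm by 85 mm) begins 54 mm behind the grasp point. The pads swing forward as they close: fully open they stand 13 mm farther back than shut.
Start: joints at [-1.409, 0.351, 1.652, -0, 1.139, -0.085], TCP at [0.134, -0.533, 0.231] pointing down, gripper open.
Joint ranges: [-2.75, 2.75], [-0.79, 2.1], [0.01, 2.65], [-1.57, 4.71], [0.07, 3.14], [-2.87, 2.87]. Speed limits (rad/s): [2.22, 2.22, 2.79, 3.14, 3.14, 3.14].

INTERFACE

Orientations are given as a rotation vector (axis times angle).
In Python, from cell import bot, kin, imaging, status gives the robot as it stands. The module is installed in compiled form; this text tells all that it offers. Calls block until the motion is done:
- bot.goto(position, orientation): joint-space move of the TCP to a pose.
- bot.move_straight(position, speed=0.15, attitude=None): straight line of the TCP; attitude=None keeps the orientation; speed is the mean speed in m/s.
- bot.move_j(angles): joint-space move.
- bot.command_gripper(opening): finger opening in m; the grip force is fixed at half the most; returns when the fingers have stopped.
- bot.dwell(seconds).
- kin.inverse_kinematics(position, orientation): joint angles nearest the present ones, or None.
- imaging.snapshot(name): name is "scene" or "top" or "wrist"; returns the picture (420x560x3 uint8, red, green, blue); there is no depth.
- imaging.camera_params(name): a dict with "camera_matrix" (3x3 intrinsics, pixels), "view" (4x4, takes a point from world to camera coordinates); the wrist camera has in their place "hand_eye" (4x4, takes a point from camera to tool coordinates, whose origin is the TCP and whose axes are the flange's). Camera axes: x right, y down, z forward; pixel columns grow to the right and rows downward; lengths in m; the calibration is good to about 2 mm. A picture is of the moment at which its call begins: read the wrist's pose just before it. camera_params takes no time and is no camera call.
A pose or a line that the arm cannot do raises bot.IKError and nothing moves.
- bot.job_done(): hands the job in, once; it reports no verdict.
Readings, each from a call of its own:
- status.read_time_s(): time.
- status.read_qpos(): joint angles.
- status.read_dq(): joint speeds.
- status.read_tau(): joint torques, N m.
- status.read_eef_pos(): TCP position.
- status.read_ee_rot(): TCP orientation.
- status.read_contact_force(): force on the tool from outside, world axes, zero at the start.
- status.read_moment(): the same for the moment, N m.
- status.read_grip_width(): finger opening in m.
Only numpy, scipy, OpenCV 4.12 (cv2) and the standard library are available. Lean on these libraries where they do the work, as an engineer would, in place of code of your own. Each camera call takes 0.05 s, during which the arm holds its last target.

## Working session

There is one attempt and no reset: what is moved stays moved. The work goes in short steps, each a Python script; the robot and the scene stay as the last script left them, time stands still between calls to the robot, and variables do not carry over. Pictures are saved under pics/ and viewed, and the job is handed in when it is done.

```bash
mkdir -p pics
cat > h.py <<'E'
import numpy as np, cv2
from cell import bot, kin, imaging, status
from scipy.spatial.transform import Rotation as R
def snap(name,fn,crop=None,scale=1):
    im=imaging.snapshot(name); np.save('pics/'+fn+'.npy',im)
    o=im[:,:,::-1]
    if crop: o=o[crop[1]:crop[3],crop[0]:crop[2]]
    if scale!=1:o=cv2.resize(o,None,fx=scale,fy=scale,interpolation=cv2.INTER_CUBIC)
    cv2.imwrite('pics/'+fn+'.png',o); return im
def proj(name,P,V=None):
    c=imaging.camera_params(name); K=c['camera_matrix']
    V=c['view'] if V is None else V
    p=(V[:3,:3]@np.atleast_2d(P).T+V[:3,3:4]); q=K@p; return (q[:2]/q[2]).T
def ray(name,uv,z,V=None):
    c=imaging.camera_params(name); K=c['camera_matrix']
    V=c['view'] if V is None else V
    uv=np.atleast_2d(uv); d=np.linalg.inv(K)@np.c_[uv,np.ones(len(uv))].T
    Rm=V[:3,:3]; o=-Rm.T@V[:3,3]; d=Rm.T@d
    return (o[:,None]+d*((z-o[2])/d[2])).T
def wristV(pos,rot):
    T=np.eye(4);T[:3,:3]=R.from_rotvec(rot).as_matrix();T[:3,3]=pos
    return np.linalg.inv(T@imaging.camera_params('wrist')['hand_eye'])
E
python3 - <<'E'
from h import *
for n in('scene','top'): snap(n,n+'0'); print(imaging.camera_params(n))
print(imaging.camera_params('wrist'))
print(status.read_time_s(),status.read_eef_pos(),status.read_ee_rot())
E
```

```text
{'camera_matrix': array([[486.20090366,   0.        , 286.63570307],
       [  0.        , 486.20090366, 216.84793049],
       [  0.        ,   0.        ,   1.        ]]), 'view': array([[-0.82447692,  0.56545727,  0.02226851,  0.46356356],
       [ 0.30497303,  0.47713129, -0.82421914, -0.0674423 ],
       [-0.47668571, -0.67275836, -0.56583295,  1.66448683],
       [ 0.        ,  0.        ,  0.        ,  1.        ]])}
{'camera_matrix': array([[453.25296047,   0.        , 274.83287163],
       [  0.        , 453.25296047, 204.75910291],
       [  0.        ,   0.        ,   1.        ]]), 'view': array([[-4.17520072e-02, -9.99127387e-01,  1.11102688e-03,
         2.31346167e-02],
       [-9.78745105e-01,  4.06767447e-02, -2.01006023e-01,
         5.88104374e-01],
       [ 2.00785430e-01, -9.47981704e-03, -9.79589375e-01,
         1.38133276e+00],
       [ 0.00000000e+00,  0.00000000e+00,  0.00000000e+00,
         1.00000000e+00]])}
{'camera_matrix': array([[322.16417827,   0.        , 278.6030026 ],
       [  0.        , 322.16417827, 209.50003296],
       [  0.        ,   0.        ,   1.        ]]), 'hand_eye': array([[ 6.02829902e-05, -9.63270299e-01, -2.68533663e-01,
         6.76196750e-02],
       [ 9.99999998e-01,  6.31756538e-05, -2.13098357e-06,
         5.41058596e-05],
       [ 1.90175029e-05, -2.68533662e-01,  9.63270301e-01,
        -1.43486057e-01],
       [ 0.00000000e+00,  0.00000000e+00,  0.00000000e+00,
         1.00000000e+00]])}
0.1 [ 0.13434029 -0.53304665  0.2308131 ] [-3.11667463e+00 -3.86602382e-01  1.08799062e-04]
```

View pics/top0.png

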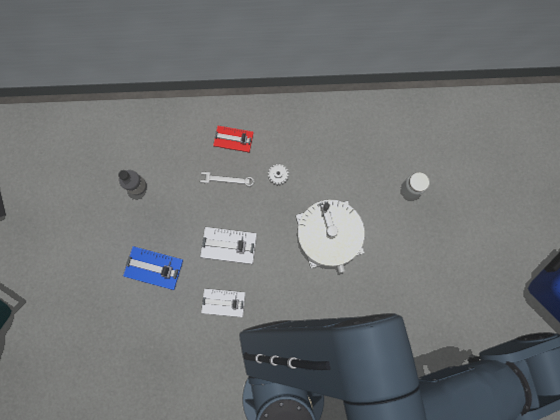

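View pics/scene0.png

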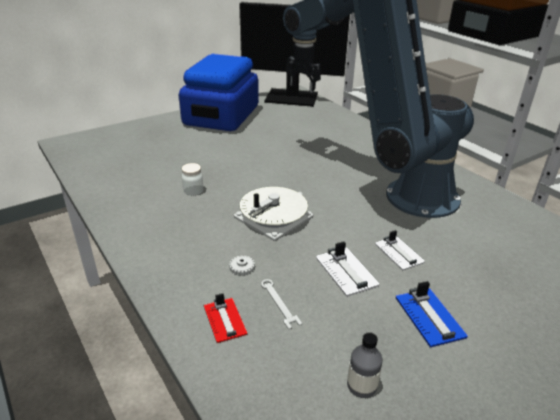

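Candidates for the scale in the top view: white (229,245), smaller white (223,302), blue (154,267) and red (234,139). I choose the larger white one at (229,245). There is only one gearbox, at (332,234). Next is a close crop to check.

Run:
```python
from h import *
im=np.load('pics/top0.npy')[:,:,::-1]
cv2.imwrite('pics/c1.png',cv2.resize(im[185:330,190:380],None,fx=4.2,fy=4.1,interpolation=cv2.INTER_CUBIC)[:600,:800])
```

```text
(no output)
```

View pics/c1.png

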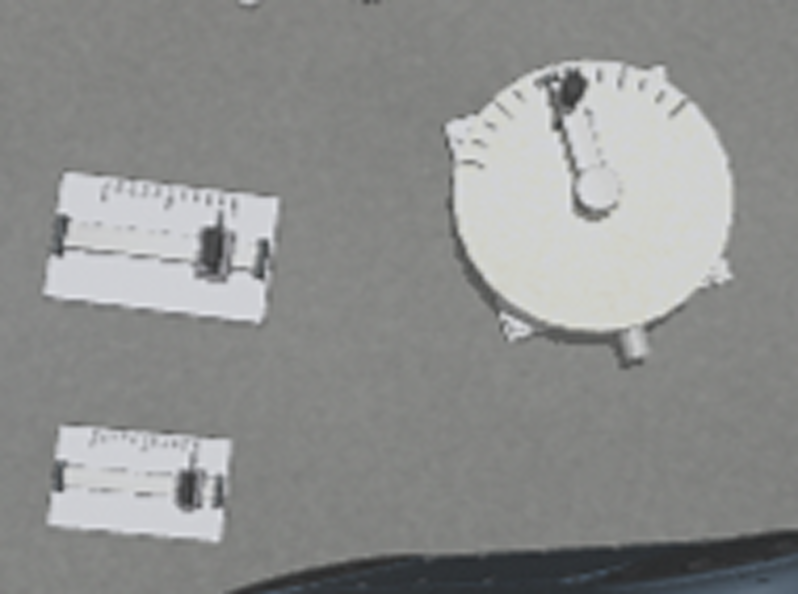

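Run:
```python
from h import *
f=lambda p:(p[0]/4.2+190,p[1]/4.1+185)
print('gb',ray('top',f((594,196)),.05), 'hub', ray('top',f((596,188)),.08))
print('knobtop',ray('top',f((572,90)),.12))
c=np.array([ray('top',f(p),.01)[0] for p in [(64,172),(279,197),(264,323),(44,296)]]); print(c, c.mean(0))
print('rider',ray('top',f((212,250)),.07))
```

```text
gb [[ 0.49268203 -0.17646036  0.05      ]] hub [[ 0.49461794 -0.17435754  0.08      ]]
knobtop [[ 0.56291466 -0.15654416  0.12      ]]
[[0.53441711 0.22776862 0.01      ]
 [0.50746783 0.06181654 0.01      ]
 [0.40870751 0.07658999 0.01      ]
 [0.43675993 0.2441322  0.01      ]] [0.4718381  0.15257684 0.01      ]
rider [[0.46062908 0.11051544 0.07      ]]
```

```bash
cat >> h.py <<'E'
def down(yaw):  # tool y horizontal along yaw, z down
    y=np.array([np.cos(yaw),np.sin(yaw),0]);z=np.array([0,0,-1.]);x=np.cross(y,z)
    return R.from_matrix(np.c_[x,y,z]).as_rotvec()
def wsnap(fn,**k):
    p,r=status.read_eef_pos(),status.read_ee_rot(); im=snap('wrist',fn,**k); V=wristV(p,r); np.save('pics/'+fn+'_V.npy',V); return V
E
python3 - <<'E'
from h import *
for yaw in (105,-75):
  q=kin.inverse_kinematics([.51,-.17,.26],down(np.radians(yaw))); print(yaw,q, (down(np.radians(yaw))))
m=R.from_rotvec(status.read_ee_rot()).as_matrix();print(m)
E
```

```text
105 [-4.08356374e-01  2.99366834e-01  1.64949143e+00 -4.44089210e-16
  1.19273439e+00 -2.24095209e+00] [ 0.41006013 -3.11471589 -0.        ]
-75 [-4.08356374e-01  2.99366834e-01  1.64949143e+00 -4.44089210e-16
  1.19273439e+00  9.00640565e-01] [3.11471589 0.41006013 0.        ]
[[ 9.69692888e-01  2.44326962e-01 -1.95779615e-04]
 [ 2.44327034e-01 -9.69692358e-01  1.01547045e-03]
 [ 5.82608132e-05 -1.03252872e-03 -9.99999465e-01]]
```

Run:
```python
from h import *
t=status.read_time_s()
bot.goto([.52,-.17,.25],down(np.radians(-75)))
print(status.read_time_s()-t,status.read_contact_force())
V=wsnap('w1'); print(proj('wrist',[[.493,-.176,.08],[.563,-.157,.12]],V))
```

```text
1.9167 [-0.45135437  0.30491121 -0.3206434 ]
[[276.73254723 216.51046366]
 [275.96850286 147.313166  ]]
```

View pics/w1.png

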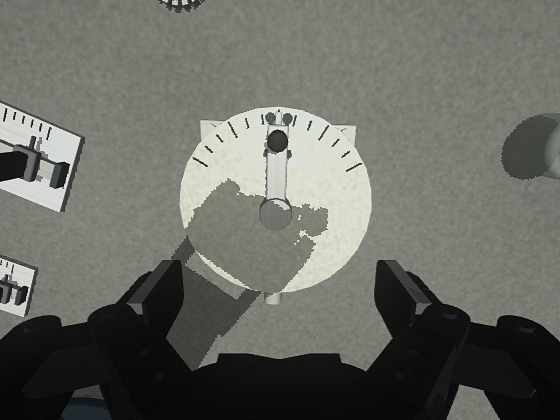

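Run:
```python
from h import *
im=np.load('pics/w1.npy')[:,:,::-1]
cv2.imwrite('pics/w1c.png',cv2.resize(im[90:240,175:375],None,fx=4,fy=4,interpolation=cv2.INTER_CUBIC))
V=np.load('pics/w1_V.npy')
# dial fit: bright pixels
g=im.min(2); m=(g>190).astype(np.uint8); 
cs,_=cv2.findContours(m,cv2.RETR_EXTERNAL,cv2.CHAIN_APPROX_NONE); c=max(cs,key=cv2.contourArea)[:,0]
P=ray('wrist',c,.05,V)[:,:2]
from scipy.optimize import least_squares
h=cv2.convexHull(P.astype(np.float32))[:,0]
w0=ray('wrist',[[276,214]],.08,V)[0,:2]
sel=np.abs(np.linalg.norm(P-[.493,-.176],axis=1)-.106)<.006; P=P[sel]
s=least_squares(lambda p:np.linalg.norm(P-p[:2],axis=1)-p[2],[.493,-.176,.106],loss='soft_l1',f_scale=.001); print(s.x,len(P))
print(w0,ray('wrist',[[278,140]],.12,V))
```

```text
[ 0.49482851 -0.17373595  0.10460575] 466
[ 0.49537836 -0.17460062] [[ 0.56922379 -0.15709966  0.12      ]]
```

View pics/w1c.png

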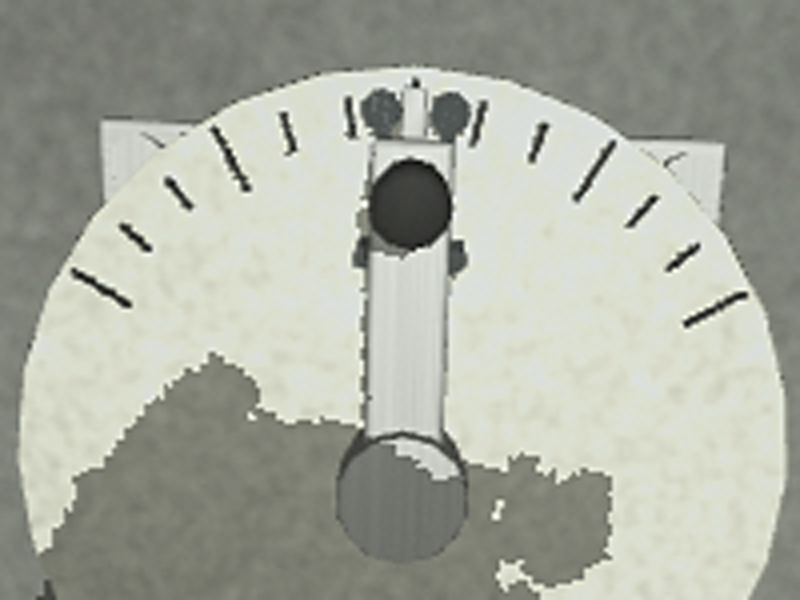

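Run:
```python
from h import *
o=down(np.radians(-77.2))
t=status.read_time_s()
bot.goto([.5684,-.157,.20],o)
bot.move_straight([.5684,-.157,.086],speed=.12)
f0=status.read_contact_force(); print(f0,status.read_eef_pos(),status.read_time_s()-t); np.save('f0.npy',f0)
bot.command_gripper(0.0)
print(status.read_grip_width(),status.read_contact_force(),status.read_eef_pos(),status.read_time_s()-t)
snap('top','t2',crop=(290,180,390,280),scale=5)
print(status.read_contact_force())
```

```text
[-0.28711105  0.23857202 -0.21118422] [ 0.56883411 -0.15720148  0.08683481] 1.4832999999999998
0.01671078954579665 [-0.9474889   0.41707333  3.45563653] [ 0.56849158 -0.15704687  0.08625113] 2.1166
[-1.03523297 -0.43133777  3.84189786]
```

View pics/t2.png

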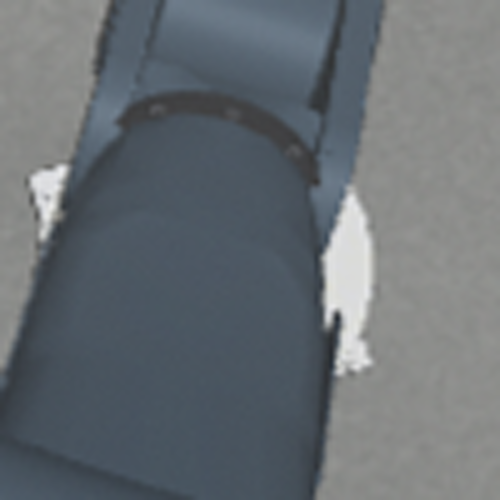

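```bash
cat >> h.py <<'E'
A=np.array([.4948,-.1737]); f0=None
def rd(th):
    f=np.mean([status.read_contact_force() for _ in range(3)],0)[:2]-np.load('f0.npy')[:2]
    p=status.read_eef_pos()
    er=np.array([np.cos(th),np.sin(th)]);et=np.array([-er[1],er[0]])
    d=p[:2]-A
    return f@er,f@et,np.degrees(np.arctan2(d[1],d[0])),np.hypot(*d)*1e3,p
def stepto(deg,r=.0755,z=.0862,speed=.03):
    th=np.radians(deg)
    bot.move_straight([A[0]+r*np.cos(th),A[1]+r*np.sin(th),z],speed=speed)
    a=rd(th); print('cmd %.2f Fr %.2f Ft %.2f ang %.2f r %.2f t %.2f'%(deg,*a[:4],status.read_time_s())); return a
E
python3 - <<'E'
from h import *
d=status.read_eef_pos()[:2]-A; print(np.degrees(np.arctan2(d[1],d[0])),np.hypot(*d))
for a in (14,15.5,17,18.5,20): 
    x=stepto(a)
    if abs(x[1])>5: break
E
```

```text
12.73119431538396 0.07555179189615793
cmd 14.00 Fr -0.62 Ft -0.31 ang 14.04 r 75.54 t 4.48
cmd 15.50 Fr -1.06 Ft -0.03 ang 15.63 r 75.53 t 4.73
cmd 17.00 Fr -0.26 Ft 0.89 ang 17.14 r 75.53 t 4.98
cmd 18.50 Fr -0.67 Ft -0.21 ang 18.63 r 75.56 t 5.23
cmd 20.00 Fr -0.18 Ft 0.87 ang 20.10 r 75.52 t 5.48
```

Run:
```python
from h import *
wsnap('w3')
a=20
while a<45:
    a+=.8; x=stepto(a)
    if x[1]<-3.5: break
```

```text
cmd 20.80 Fr 0.28 Ft -0.46 ang 20.83 r 75.54 t 5.78
cmd 21.60 Fr -0.36 Ft -0.79 ang 21.60 r 75.54 t 6.03
cmd 22.40 Fr 0.35 Ft -0.85 ang 22.45 r 75.54 t 6.28
cmd 23.20 Fr 0.16 Ft -1.26 ang 23.25 r 75.52 t 6.53
cmd 24.00 Fr -0.75 Ft -1.68 ang 24.09 r 75.53 t 6.78
cmd 24.80 Fr -0.39 Ft -1.97 ang 24.92 r 75.51 t 7.03
cmd 25.60 Fr 0.00 Ft -1.06 ang 25.77 r 75.49 t 7.28
cmd 26.40 Fr -0.12 Ft -0.88 ang 26.58 r 75.51 t 7.53
cmd 27.20 Fr 0.12 Ft -1.00 ang 27.40 r 75.54 t 7.78
cmd 28.00 Fr 0.32 Ft -1.47 ang 28.20 r 75.55 t 8.03
cmd 28.80 Fr -1.16 Ft -1.03 ang 29.01 r 75.52 t 8.28
cmd 29.60 Fr -1.46 Ft -2.94 ang 29.49 r 75.54 t 8.53
cmd 30.40 Fr -1.09 Ft -8.62 ang 29.81 r 75.56 t 8.78
```

View pics/w3.png

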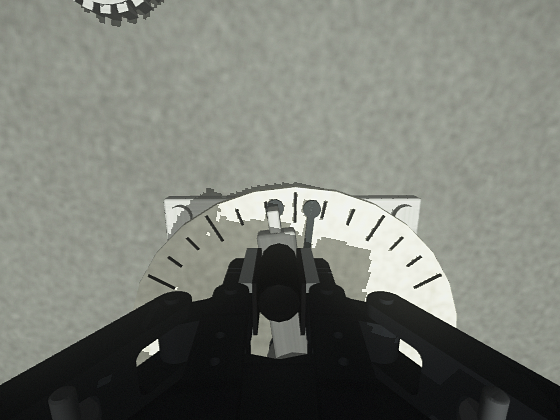

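Run:
```python
from h import *
for i in range(2):
    bot.dwell(.15); print(np.round(rd(np.radians(30))[:4],2))
```

```text
[-0.31 -7.59 29.8  75.55]
[-1.46 -7.84 29.83 75.53]
```

Run:
```python
from h import *
for a in (28,24,20,16,12,8):
    x=stepto(a,speed=.04)
    if x[1]>4.5: break
else:
  while a>-18:
    a-=.8; x=stepto(a)
    if x[1]>3.5: break
bot.dwell(.15); print(np.round(rd(np.radians(a))[:4],2))
```

```text
cmd 28.00 Fr -0.00 Ft -0.99 ang 28.07 r 75.54 t 9.33
cmd 24.00 Fr 0.07 Ft -1.35 ang 24.08 r 75.53 t 9.62
cmd 20.00 Fr -0.27 Ft -1.88 ang 20.12 r 75.52 t 9.90
cmd 16.00 Fr 1.11 Ft -0.81 ang 16.11 r 75.49 t 10.18
cmd 12.00 Fr -0.40 Ft -1.27 ang 12.10 r 75.52 t 10.47
cmd 8.00 Fr 0.21 Ft -1.15 ang 8.12 r 75.50 t 10.75
cmd 7.20 Fr 0.64 Ft -0.93 ang 7.47 r 75.51 t 11.00
cmd 6.40 Fr 0.27 Ft 0.80 ang 6.75 r 75.50 t 11.25
cmd 5.60 Fr 0.71 Ft -0.07 ang 5.97 r 75.48 t 11.50
cmd 4.80 Fr 0.83 Ft 0.32 ang 5.18 r 75.48 t 11.75
cmd 4.00 Fr -0.15 Ft 1.01 ang 4.39 r 75.49 t 12.00
cmd 3.20 Fr 0.40 Ft 0.30 ang 3.58 r 75.48 t 12.25
cmd 2.40 Fr 1.46 Ft 0.05 ang 2.77 r 75.48 t 12.50
cmd 1.60 Fr -0.09 Ft 0.04 ang 1.98 r 75.48 t 12.75
cmd 0.80 Fr 1.76 Ft 0.20 ang 1.18 r 75.47 t 13.00
cmd 0.00 Fr 1.20 Ft 0.79 ang 0.37 r 75.49 t 13.25
cmd -0.80 Fr 0.51 Ft 0.53 ang -0.42 r 75.49 t 13.50
cmd -1.60 Fr 1.05 Ft -0.16 ang -1.23 r 75.47 t 13.75
cmd -2.40 Fr 0.32 Ft 0.49 ang -2.04 r 75.49 t 14.00
cmd -3.20 Fr 1.29 Ft -0.16 ang -2.84 r 75.47 t 14.25
cmd -4.00 Fr 1.50 Ft -0.11 ang -3.64 r 75.47 t 14.50
cmd -4.80 Fr 1.05 Ft -0.13 ang -4.44 r 75.48 t 14.75
cmd -5.60 Fr 1.27 Ft -0.04 ang -5.25 r 75.48 t 15.00
cmd -6.40 Fr 0.92 Ft 0.30 ang -6.05 r 75.47 t 15.25
cmd -7.20 Fr 1.16 Ft 0.82 ang -6.84 r 75.46 t 15.50
cmd -8.00 Fr 0.71 Ft 1.69 ang -7.56 r 75.43 t 15.75
cmd -8.80 Fr 1.39 Ft 4.84 ang -7.94 r 75.44 t 16.00
[ 0.95  4.34 -7.97 75.44]
```

Run:
```python
from h import *
a=-9.4; x=stepto(a)
bot.dwell(.15); print(np.round(rd(np.radians(a))[:4],2))
```

```text
cmd -9.40 Fr 0.90 Ft 8.44 ang -8.16 r 75.45 t 16.40
[ 0.7   7.94 -8.17 75.44]
```

Run:
```python
from h import *
for a in (-6,-2,2,6,10.8): stepto(a,speed=.05)
bot.dwell(.1);print(np.round(rd(np.radians(10.8))[:4],2))
bot.command_gripper(.05)
p=status.read_eef_pos()
bot.move_straight([p[0],p[1],.17],speed=.1)
th=np.radians(10.8); c=A+.045*np.array([np.cos(th),np.sin(th)])
bot.goto([*c,.22],down(th-np.pi/2)); bot.dwell(.1)
V=wsnap('w4'); print(status.read_time_s())
im=np.load('pics/w4.npy')
hub=proj('wrist',[*A,.08],V)[0]; print(hub)
```

```text
cmd -6.00 Fr 1.06 Ft 0.93 ang -5.40 r 75.47 t 16.80
cmd -2.00 Fr 0.33 Ft 1.21 ang -1.32 r 75.48 t 17.06
cmd 2.00 Fr 0.07 Ft 0.17 ang 2.83 r 75.49 t 17.32
cmd 6.00 Fr 0.25 Ft -0.03 ang 6.89 r 75.51 t 17.57
cmd 10.80 Fr -0.40 Ft 0.73 ang 11.82 r 75.50 t 17.85
[ 0.5   0.28 11.75 75.51]
19.85
[278.86551209 243.86180779]
```

View pics/w4.png

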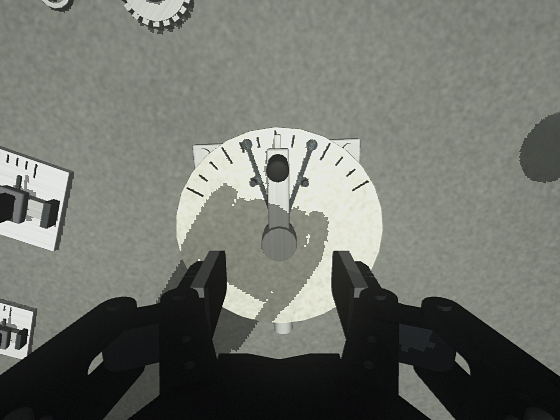

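Run:
```python
from h import *
im=np.load('pics/w4.npy')[:,:,::-1]
cv2.imwrite('pics/w4c.png',cv2.resize(im[120:260,185:375],None,fx=4.2,fy=4.2,interpolation=cv2.INTER_CUBIC))
```

```text
(no output)
```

View pics/w4c.png

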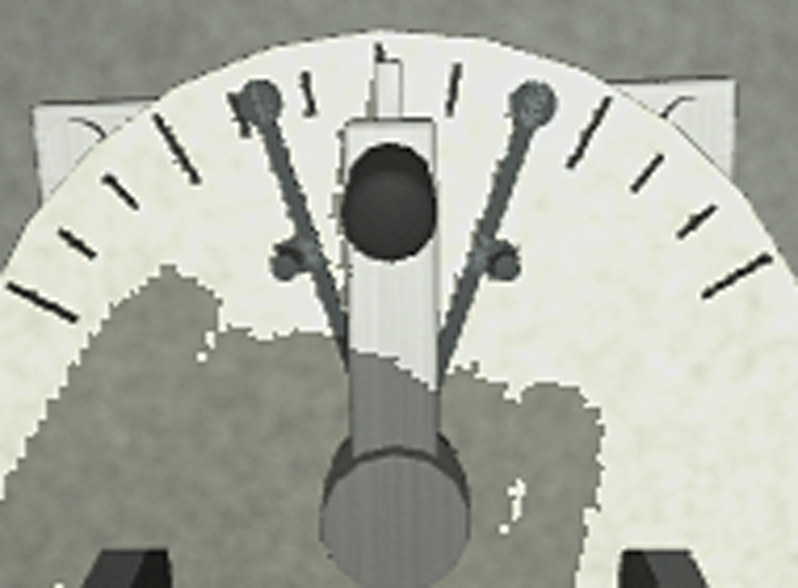

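Run:
```python
from h import *
V=np.load('pics/w4_V.npy'); f=lambda p:(p[0]/4.2+185,p[1]/4.2+120)
a=ray('wrist',f((262,101)),.052,V)[0];b=ray('wrist',f((532,102)),.055,V)[0]
n=ray('wrist',f((389,62)),.076,V)[0];k=ray('wrist',f((390,197)),.12,V)[0]
for q in(a,b,n,k):
  d=q[:2]-A;print(np.round(q,4),np.hypot(*d),np.degrees(np.arctan2(d[1],d[0])))
print(np.linalg.norm(a-b))
# alternative: auto centroid
im=np.load('pics/w4.npy').astype(int).max(2)
for p,z in(((262,101),.052),((532,102),.055)):
  u,v=f(p); yy,xx=np.mgrid[0:420,0:560]; m=(np.hypot(xx-u+.5,yy-v+.5)<6); w=np.where(m,np.clip(175-im,0,70),0)
  c=((xx*w).sum()/w.sum(),(yy*w).sum()/w.sum()); q=ray('wrist',c,z,V)[0]; d=q[:2]-A; print(c,(u,v),np.hypot(*d),np.degrees(np.arctan2(d[1],d[0])))
```

```text
[ 0.5776 -0.1275  0.052 ] 0.09481434616558579 29.150720004970324
[ 0.589 -0.187  0.055] 0.09510615952137672 -8.045439446351478
[ 0.5925 -0.1539  0.076 ] 0.09966341981243575 11.445868568139437
[ 0.5713 -0.1583  0.12  ] 0.07802829354235714 11.382355596609628
0.06064575882008384
(np.float64(246.34925281158527), np.float64(144.05006932676014)) (247.38095238095238, 144.04761904761904) 0.09512406294907494 29.70977319055997
(np.float64(311.40673445574265), np.float64(144.33222203700618)) (311.66666666666663, 144.28571428571428) 0.09498743040958793 -7.915342382910769
```

```bash
cat > m.py <<'E'
from h import *
def pol(fn,z,th0,half=9,r=(60,104)):
    im=np.load('pics/%s.npy'%fn).astype(np.float32).mean(2); V=np.load('pics/%s_V.npy'%fn)
    rs=np.arange(r[0],r[1],1.)/1e3; an=np.radians(np.arange(th0-half,th0+half,.1))
    RR,TT=np.meshgrid(rs,an,indexing='ij')
    P=np.c_[(A[0]+RR*np.cos(TT)).ravel(),(A[1]+RR*np.sin(TT)).ravel(),np.full(RR.size,z)]
    uv=proj('wrist',P,V).astype(np.float32).reshape(*RR.shape,2)
    return rs,np.degrees(an),cv2.remap(im,uv[...,0],uv[...,1],cv2.INTER_LINEAR)
def needle(fn,z,th0):
    rs,an,I=pol(fn,z,th0)
    out=[]
    for r,row in zip(rs,I):
        hi=np.percentile(row,85); w=np.clip(hi-25-row,0,None)
        pk=an[np.argmin(cv2.GaussianBlur(row[None],(31,1),8)[0])]
        w=w*(abs(an-pk)<(3.5 if r<.088 else 5)); out.append((w*an).sum()/max(w.sum(),1e-9))
    return rs,np.array(out),I
if __name__=='__main__':
    import sys
    for fn in sys.argv[1:]:
        res=[]
        for z,t in((.052,29.5),(.055,-8)):
            rs,o,I=needle(fn,z,t); cv2.imwrite(f'pics/pol_{fn}_{t:.0f}.png',cv2.resize(np.clip(I,0,255),None,fx=2,fy=4))
            s=(rs>.066)&(rs<.091); p=np.polyfit(1/rs[s],o[s],1); d=(rs>.0905)&(rs<.0995)
            lin=np.median(o[s]); dir_=p[1]; dk=np.mean(o[d])
            print(fn,t,'needle mean %.2f slope@1/r %.3f dir %.2f disc %.2f'%(lin,p[0],dir_,dk)); res.append((lin,dir_,dk))
        print('diff',np.subtract(*res))
E
python3 - <<'E'
from h import *
th=np.radians(10.8)
for i,(rr,z,dy) in enumerate(((.03,.16,0),(.06,.16,12),(.03,.19,-12))):
    c=A+rr*np.array([np.cos(th),np.sin(th)])
    bot.goto([*c,z],down(th-np.pi/2+np.radians(dy))); bot.dwell(.15); wsnap(f'w5{i}')
print(status.read_time_s())
ims=[np.load(f'pics/w5{i}.npy')[80:300,130:430,::-1] for i in range(3)]
cv2.imwrite('pics/w5m.png',np.vstack([np.hstack(ims[:2]),np.hstack([ims[2],ims[2]])]))
E
python3 m.py w4 w50 w51 w52
```

```text
21.5583
w4 29.5 needle mean 29.68 slope@1/r -1.094 dir 43.17 disc 30.41
w4 -8 needle mean -7.94 slope@1/r 0.388 dir -13.26 disc -11.64
diff [37.62567395 56.42281501 42.0442305 ]
w50 29.5 needle mean 29.64 slope@1/r -2.238 dir 56.79 disc 30.34
w50 -8 needle mean -7.96 slope@1/r 0.326 dir -12.47 disc -9.78
diff [37.5991403  69.2509826  40.12264203]
w51 29.5 needle mean 29.68 slope@1/r -0.117 dir 31.28 disc 30.40
w51 -8 needle mean -7.89 slope@1/r 0.520 dir -14.23 disc -8.85
diff [37.57479425 45.51096231 39.25132757]
w52 29.5 needle mean 29.51 slope@1/r -2.747 dir 61.70 disc 30.35
w52 -8 needle mean -7.96 slope@1/r 0.648 dir -16.99 disc -7.93
diff [37.46857167 78.68272648 38.2767015 ][ WARN:0@0.404] global loadsave.cpp:1063 imwrite_ Unsupported depth image for selected encoder is fallbacked to CV_8U.
```

View pics/w5m.png

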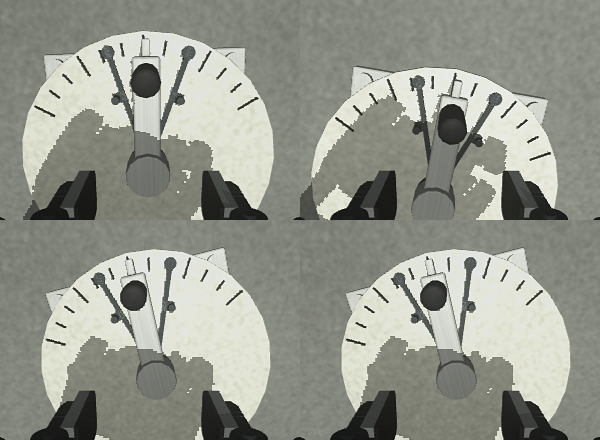

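```bash
cat > d.py <<'E'
from h import *
from scipy.optimize import least_squares
for fn in('w1','w4','w50','w51','w52'):
    im=np.load(f'pics/{fn}.npy').astype(np.float32).mean(2); V=np.load(f'pics/{fn}_V.npy')
    an=np.radians(np.arange(-80,100,.5)); rs=np.arange(.096,.116,.0002)
    TT,RR=np.meshgrid(an,rs,indexing='ij')
    P=np.c_[(A[0]+RR*np.cos(TT)).ravel(),(A[1]+RR*np.sin(TT)).ravel(),np.full(RR.size,.05)]
    uv=proj('wrist',P,V).astype(np.float32).reshape(*RR.shape,2)
    I=cv2.remap(im,uv[...,0],uv[...,1],cv2.INTER_LINEAR)
    pts=[]
    for a,row in zip(an,I):
        if row[:25].min()<200: continue
        j=np.argmax(row<165)
        if j>0 : pts.append((A[0]+rs[j]*np.cos(a),A[1]+rs[j]*np.sin(a)))
    P=np.array(pts)
    if len(P)<40: print(fn,len(P));continue
    s=least_squares(lambda p:np.linalg.norm(P-p[:2],axis=1)-p[2],[*A,.106],loss='soft_l1',f_scale=.0003)
    ang=np.degrees(np.arctan2(*(P-A).T[::-1]))
    # discs centre by circle-ish centroid
    D=[]
    for th0,z in((29.65,.052),(-7.95,.055)):
        if fn=='w1': break
        t=np.radians(th0); c=A+.095*np.array([np.cos(t),np.sin(t)])
        g=np.arange(-.0075,.0075,.0002); X,Y=np.meshgrid(c[0]+g,c[1]+g)
        uv=proj('wrist',np.c_[X.ravel(),Y.ravel(),np.full(X.size,z)],V).astype(np.float32).reshape(*X.shape,2)
        J=cv2.remap(im,uv[...,0],uv[...,1],cv2.INTER_LINEAR)
        dk=np.clip(190-J,0,90)
        best=None  # matched disc radius 5mm
        ker=(np.hypot(*np.meshgrid(g,g))<.005).astype(np.float32)
        def cost(p):
            d=np.hypot(X-p[0],Y-p[1]); m=1/(1+np.exp((d-.005)/.0004))
            perp=(X-c[0])*np.cos(t)+(Y-c[1])*np.sin(t); wt=(perp>-.002)
            return ((m*90-dk)*wt).ravel()
        q=least_squares(cost,c,loss='soft_l1',f_scale=20,diff_step=1e-4).x; D.append([*q,z])
    print(fn,np.round(s.x*1e3,2),len(P),round(ang.min()),round(ang.max()))
    if D:
        D=np.array(D); ch=np.linalg.norm(D[0,:2]-D[1,:2])*1e3
        C=s.x[:2]; rr=np.linalg.norm(D[:,:2]-C,axis=1)*1e3; th=np.degrees(np.arctan2(*(D[:,:2]-C).T[::-1]))
        print('   disc chord %.2f ->tip %.2f | r'%(ch,ch*100/95),np.round(rr,2),'ang',np.round(th,2),'diff %.2f tipchord %.2f; dialscaled %.2f'%(th[0]-th[1],200*np.sin(np.radians(th[0]-th[1])/2),ch*100/95*106/(s.x[2]*1e3)))
E
python3 d.py
```

```text
w1 [ 494.9  -173.71  105.69] 259 -80 100
w4 [ 494.65 -173.77  105.98] 272 -80 100
   disc chord 61.76 ->tip 65.01 | r [95.44 94.99] ang [29.95 -7.9 ] diff 37.85 tipchord 64.86; dialscaled 65.02
w50 [ 494.79 -173.74  105.84] 279 -80 100
   disc chord 61.90 ->tip 65.16 | r [95.38 95.12] ang [29.94 -7.98] diff 37.92 tipchord 64.98; dialscaled 65.25
w51 [ 494.54 -173.8   105.99] 237 -71 92
   disc chord 61.85 ->tip 65.10 | r [95.58 95.32] ang [29.91 -7.9 ] diff 37.80 tipchord 64.79; dialscaled 65.11
w52 [ 494.78 -173.7   105.89] 277 -80 100
   disc chord 61.85 ->tip 65.11 | r [95.31 95.07] ang [29.94 -7.98] diff 37.92 tipchord 64.98; dialscaled 65.18
```

Run:
```python
from h import *
p=status.read_eef_pos()
bot.move_straight([p[0],p[1],.23],speed=.2)
bot.goto([.47,.145,.22],down(np.radians(-99.3))); bot.dwell(.15)
wsnap('s1'); print(status.read_time_s())
im=np.load('pics/s1.npy')[:,:,::-1]
cv2.imwrite('pics/s1c.png',cv2.resize(im[110:310,150:410],None,fx=3,fy=3,interpolation=cv2.INTER_CUBIC))
```

```text
23.3167
```

View pics/s1c.png

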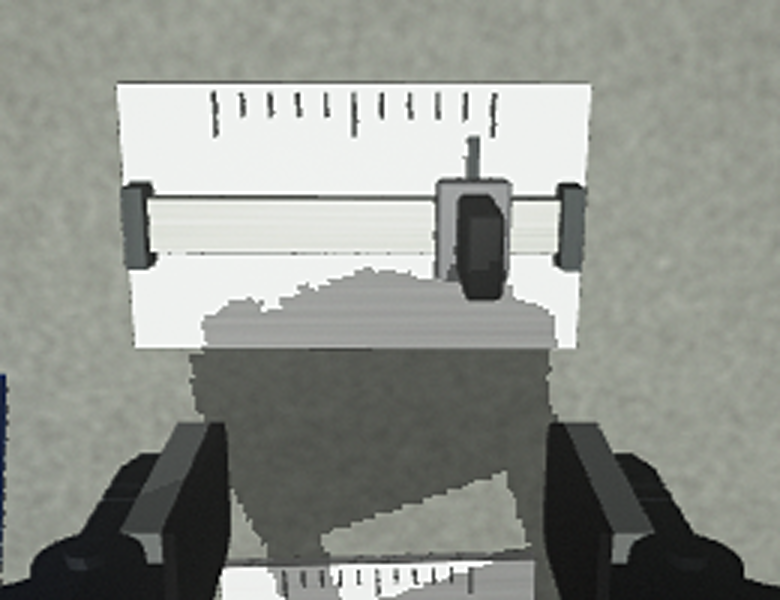

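```bash
cat > s.py <<'E'
from h import *
V=np.load('pics/s1_V.npy'); f=lambda p:(p[0]/3+150-1/3,p[1]/3+110-1/3)
t0=ray('wrist',f((493,115)),.01,V)[0]; t1=ray('wrist',f((214,115)),.01,V)[0]
print('ticks',t0,t1,np.linalg.norm(t1-t0)*1e3)
c=np.array([ray('wrist',f(p),.01,V)[0] for p in((117,83),(591,83),(577,349),(134,348))]);print(c)
print(np.linalg.norm(c[0]-c[1]),np.linalg.norm(c[1]-c[2]),np.linalg.norm(c[2]-c[3]))
o=c.mean(0); y=(c[0]-c[1])+(c[3]-c[2]); y/=np.linalg.norm(y); print('origin',o,'yaw',np.degrees(np.arctan2(-y[0],y[1])))
yt=(t1-t0)/np.linalg.norm(t1-t0); print('yaw ticks',np.degrees(np.arctan2(-yt[0],yt[1])))
fin=ray('wrist',f((487,248)),.07,V)[0]; print('fin',fin,'reading via origin',(fin-o)@y*1e3+50,'via ticks',(fin-t0)@y*1e3)
pt=ray('wrist',f((473,150)),.02,V)[0]; print('ptr',(pt-t0)@y*1e3, (ray('wrist',f((473,150)),.012,V)[0]-t0)@y*1e3)
print('t0 in scale',(t0-o)@y*1e3,(t1-o)@y*1e3)
E
python3 s.py
python3 - <<'E'
import cv2
im=cv2.imread('pics/s1.png');cv2.imwrite('pics/s1d.png',cv2.resize(im[150:215,285:355],None,fx=8,fy=8,interpolation=cv2.INTER_NEAREST))
E
```

```text
ticks [0.50178521 0.09994556 0.01      ] [0.51815302 0.199153   0.01      ] 100.54860153184238
[[0.53482273 0.23097228 0.01      ]
 [0.50725862 0.06389022 0.01      ]
 [0.40845235 0.07989726 0.01      ]
 [0.43663223 0.24811012 0.01      ]]
0.1693404776852411 0.10009447463772697 0.17055694541226754
origin [0.47179148 0.15571747 0.01      ] yaw -9.439293415768311
yaw ticks -9.368590140221242
fin [0.46772863 0.1128431  0.07      ] reading via origin 7.039834329067432 via ticks 7.137543287921618
ptr 7.784750125085553 7.0705032889680215
t0 in scale -50.097708958854184 50.45081601689056
```

View pics/s1d.png

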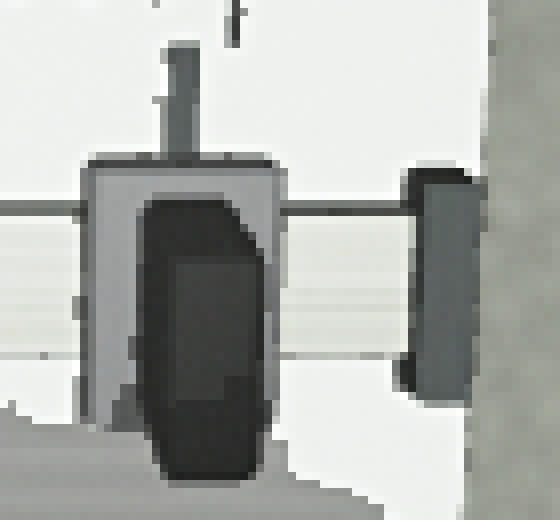

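```bash
cat >> h.py <<'E'
O=np.array([.47179,.15572]); SY=np.radians(-9.4); yv=np.array([-np.sin(SY),np.cos(SY)])
def reading(p): return (p[:2]-O)@yv*1e3+50
def spos(r,z): return [*(O+yv*(r-50)/1e3),z]
E
python3 - <<'E'
from h import *
V=np.load('pics/s1_V.npy'); fin=ray('wrist',(311.1,195.6),.07,V)[0]; print('fin',fin,reading(fin)); r=reading(fin)
o=down(SY-np.pi/2)
bot.command_gripper(.04)
bot.goto(spos(r,.14),o); bot.move_straight(spos(r,.042),speed=.1)
print(status.read_contact_force(),status.read_eef_pos(),reading(status.read_eef_pos()))
bot.command_gripper(0.0); bot.dwell(.1)
print(status.read_grip_width(),status.read_contact_force(),reading(status.read_eef_pos()),status.read_time_s())
E
```

```text
fin [0.46477131 0.11409501 0.07      ] 7.787605663238935
[-0.05304075 -0.73856387  0.5328604 ] [0.46527297 0.11416025 0.04254771] 7.9339075949897335
0.011401317871290485 [-1.15592009 -0.4029325   4.16473441] 7.884197279175936 25.6
```

```bash
python3 - <<'E'
from h import *
p=status.read_eef_pos()
bot.move_straight(spos(64.8,p[2]),speed=.06); bot.dwell(.1)
p=status.read_eef_pos();print(reading(p),status.read_contact_force())
bot.command_gripper(.04)
bot.move_straight(spos(64.8,.14),speed=.12)
bot.move_straight([*(O+yv*.0148+np.array([np.cos(SY),np.sin(SY)])*(-.03)),.14],speed=.15); bot.dwell(.15)
wsnap('s2'); print(status.read_time_s(),status.read_eef_pos())
E
python3 - <<'E'
import cv2
im=cv2.imread('pics/s2.png');cv2.imwrite('pics/s2c.png',cv2.resize(im[50:250,150:410],None,fx=3,fy=3,interpolation=cv2.INTER_CUBIC))
E
```

```text
64.78337439923023 [ 4.63012588  1.86484292 -0.0398435 ]
28.7 [0.44513245 0.17514992 0.13988187]
```

View pics/s2c.png

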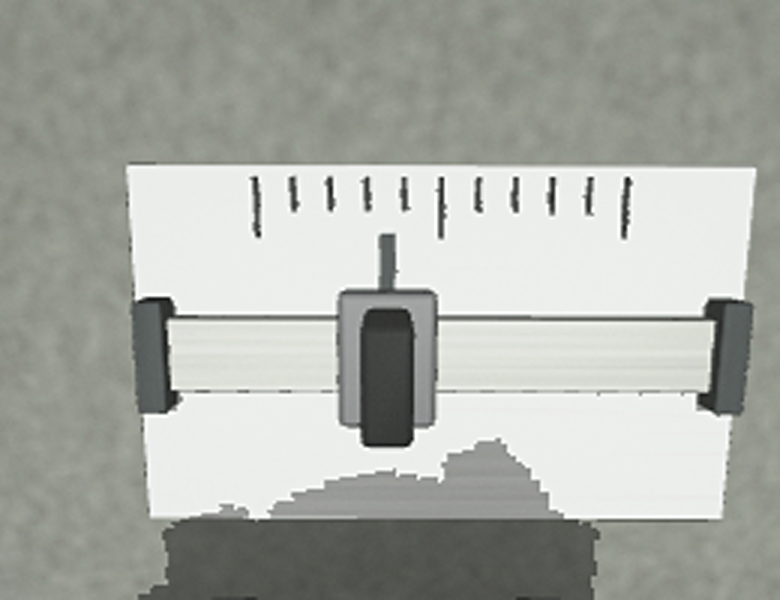

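```bash
cat > s2.py <<'E'
from h import *
import sys
fn=sys.argv[1]
V=np.load(f'pics/{fn}_V.npy'); im=np.load(f'pics/{fn}.npy').astype(np.float32).mean(2)
xv=np.array([np.cos(SY),np.sin(SY)])
def prof(z,x0,x1,y):
    xs=np.arange(x0,x1,.0005); Y,X=np.meshgrid(y,xs)
    P=O+X[...,None]*xv+Y[...,None]*yv
    uv=proj('wrist',np.c_[P.reshape(-1,2),np.full(X.size,z)],V).astype(np.float32).reshape(*X.shape,2)
    return cv2.remap(im,uv[...,0],uv[...,1],cv2.INTER_LINEAR).mean(0)
y=np.arange(-.06,.06,.0001)
p=prof(.01,.036,.044,y); w=np.clip(np.percentile(p,80)-20-p,0,None)
cen=[]
for k in range(11):
    s=abs(y-(-.05+.01*k))<.004; cen.append((w[s]*y[s]).sum()/w[s].sum()*1e3)
q=np.polyfit(np.arange(11)*10,cen,1); print('ticks',np.round(cen,2),'fit',q, 'resid',np.round(np.array(cen)-np.polyval(q,np.arange(11)*10),2))
for z in(.012,.016,.02,.025):
    p=prof(z,.024,.03,y); w=np.clip(np.percentile(p,80)-30-p,0,None); s=(y>.0)&(y<.03); c=(w[s]*y[s]).sum()/w[s].sum()*1e3
    print(z,'ptr',c,'reading',(c-q[1])/q[0])
p=prof(.07,-.012,.012,y)
w=np.clip(110-p,0,None); s=(y>-.005)&(y<.035); e=y[s][p[s]<60]; print('fin edges',e.min()*1e3,e.max()*1e3,'reading',(e.mean()*1e3-q[1])/q[0])
E
python3 s2.py s2
```

```text
ticks [-50.18 -40.11 -30.12 -20.11 -10.07  -0.09   9.95  19.99  30.03  39.99
  50.08] fit [  1.00217354 -50.16758281] resid [-0.01  0.04 -0.   -0.01  0.01 -0.03 -0.01  0.    0.02 -0.04  0.03]
0.012 ptr 14.482507571512164 reading 64.50987529139248
0.016 ptr 14.481116772102114 reading 64.50848750839066
0.02 ptr 14.475912621485504 reading 64.50329464469482
0.025 ptr 14.476167446497133 reading 64.5035489170342
fin edges 9.000000000001979 20.000000000002295 reading 63.803902183910026
```

Run:
```python
from m import *
for fn in('w50','w52'):
  J=[]
  for z,t in((.052,29.65),(.055,-7.95)):
    rs,o,I=needle(fn,z,t); print(fn,t,np.round(o[6:34:2],2))
    # edge-based: half-level crossings
    mid=[]
    for r,row in zip(rs,I):
        if not .066<r<.091: continue
        an=np.arange(t-9,t+9,.1)[:len(row)]; lo=row[80:100].min(); k=80+np.argmin(row[80:100]); h=(lo+np.percentile(row,85))/2
        L=k; 
        while L>0 and row[L]<h:L-=1
        H=k
        while H<len(row)-1 and row[H]<h:H+=1
        mid.append((an[L]+an[H])/2)
    print('  half-level mid',np.median(mid)); J.append(cv2.resize(np.clip(I[::-1],0,255).astype(np.uint8),(360,440)))
  cv2.imwrite(f'pics/pp_{fn}.png',np.hstack(J))
```

```text
w50 29.65 [21.91 21.83 21.43 29.45 29.87 29.65 29.63 29.86 29.71 29.65 29.68 29.44
 30.94 30.49]
  half-level mid 29.700000000000127
w50 -7.95 [-7.6  -8.13 -8.02 -7.93 -8.01 -7.88 -7.77 -7.59 -8.07 -8.06 -7.87 -7.98
 -7.83 -8.01]
  half-level mid -7.949999999999871
w52 29.65 [22.78 23.   22.98 22.61 22.26 21.81 29.7  29.89 29.65 29.69 29.71 29.55
 30.93 30.33]
  half-level mid 29.700000000000127
w52 -7.95 [ -7.72  -8.29  -8.1   -8.02  -7.85  -7.85  -7.83  -7.68  -8.13  -8.05
 -16.43  -7.92  -7.9   -7.84]
  half-level mid -7.899999999999871
```

View pics/pp_w50.png

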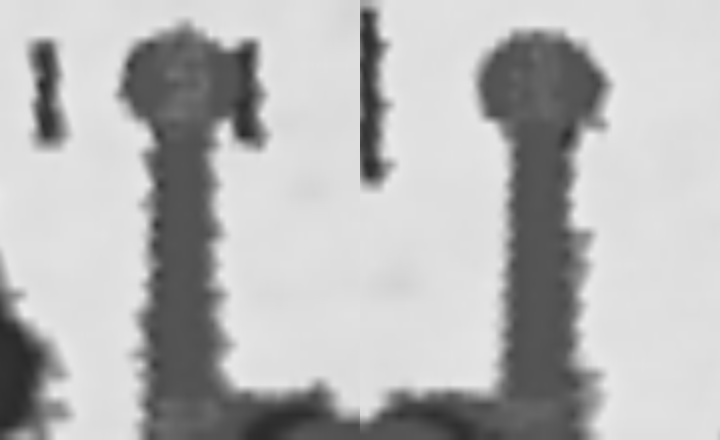

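Run:
```python
from h import *
bot.move_straight([.445,.175,.25],speed=.2)
snap('scene','e1'); print(status.read_time_s())
```

```text
29.45
```

View pics/e1.png

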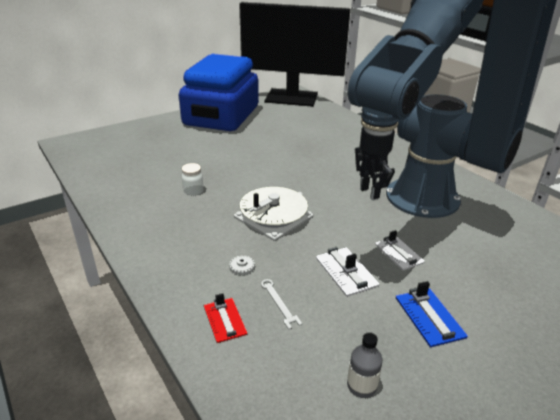

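The view shows the crank centred between the spread pointers (about 265,205). The rider is moved on the larger white scale (350,262), and the bystanders and look-alikes are unmoved. I am handing in.

Run:
```python
from h import *
bot.job_done()
```

```text
the job is handed in; nothing more can be done
```

The job is handed in at about 29.5 s. I gripped the crank by its knob and turned it anticlockwise to about 8 N, then clockwise to about 8 N. I brought it back to about the middle, clear of both pointers, and let go. The rider on the larger white scale now reads 64.5 mm, checked against its ticks.

**Checks on the distance between the pointer tips:**
- **Needle angles:** 37.5–37.65° apart across the wrist pictures, which gives about 64.5 mm. This is the value I relied on most.
- **Round pointer ends:** about 65.0 mm. A dial tick beside one end probably pushes this up.
- **Arm position readings:** about 65.1 mm. These were taken under load, so the grip's give is included.
- **Spread:** I aimed the rider at 64.8 mm as a compromise. It settled at 64.5 mm, which matches the needle-angle figure, so I left it. The estimates differ by about 0.6 mm.

The force readings drifted by roughly 1 N during the sweeps, so the 8 N figures are approximate. In the last picture the bottle, jar, spare gear, wrench and look-alike scales were where they started, and the gripper was clear of everything.

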